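Lock a domed light handle into its bayonet post

TASK

The blue domed light handle on the steel bayonet post is sitting proud and unlocked: press its dome straight down until it latches down, then push its finger lug round clockwise (seen from above) until the handle springs part of the way back up into its locked notch. Then swing the post's lock collar clockwise by its upright peg until the collar's arm stands directly over the raised rib on the post's base. Leave everything else on the counter where it is.

Things in the scene. Friction and masses are not known exactly. Their poses are not given: they have to be found in the camera images.
- post: Fixed steel bayonet post (mm): origin at the centre of its underside, on the vertical axis everything on it turns about. Base disc radius 105, 12 thick; column radius 20; socket radius 26, height 60 to 90. Angles below are in the post's frame, counter-clockwise from above from its x. Locked mark: raised radial rib on the base at -140.2 deg, 12 wide, radius 51 to 103, top at 18.
- dome_top (a point): Crown of the blue domed handle on the post, on its axis, height 140 mm when proud (press joint 0). Mushroom dome 28 in radius with a flange 30 in radius, 6 thick, 36 below the crown (underside). Sinks with the press joint.
- lug (a point): Outer end of the handle's single finger lug, mid-width, on its top edge, 26 mm below the crown. Lug: radial bar 10 wide, 14 tall (top at this point), from the flange out to radius 66 (this point). Lug angle in the post's frame = 120 deg minus the turn joint. Lug top height 114 proud, about 103 latched, about 109 locked.
- press (a joint): Spring slide of the handle, m, positive down: 0 proud, 0.0125 bottomed. It takes about 5 N through most of the travel and 8 to 10 N at the bottom. Pressed past about 0.010 a catch snaps over and it stays latched at 0.0095 to 0.010 when let go. Turned to the locked notch it springs up to about 0.0045 and is held there.
- turn (a joint): Turn of the handle, rad, positive clockwise from above; starts at 0. While proud a wall stops it at about 0.17. Latched down it turns easily (under 2 N at the lug) and past about 0.9 it springs up into the locked notch, where it stays between 0.9 and 1.12, its end stop.
- collar_peg (a point): Top centre of the lock collar's upright round peg, 10 in diameter, 95 from the post's axis, top at height 115. The peg stands on the end of the collar's radial arm (8 wide, height 42 to 50), peg shaft free from height 50 to 115.
- collar (a joint): Turn of the lock collar about the post, rad, clockwise from above positive; peg angle = -60 deg minus this. Starts between 0 and 0.55; 1.40 puts the arm exactly over the rib; end stop 1.9. Moderate friction (about 1 N at the peg); stays where it is left.
- mark (a point): Top of the raised rib at radius 95 from the post's axis, height 18: the point under the peg when the collar is locked.
- canister: Loose stainless canister standing upright, 95 across, 170 tall, toggle catch reaching 53 from its axis; origin at the centre of its underside. The tall obstacle beside the post. Leave in place.
- gallipot: Loose small steel cup, 68 across, 45 high; origin at the centre of its underside. Leave in place.
- spare_a: Loose spare blue light handle standing on its stem, 91 tall, 60 across, its lug reaching 66 along its own x at height 51 to 65; origin at the centre of its underside. Leave in place.
- spare_b: A second spare light handle, the same as spare_a. Leave in place.
- sound: Loose steel uterine sound lying flat along its own x, from -135 to +147, up to 14 wide and 8 high; origin on the worktop. Leave in place.
- dilator: Loose chrome cervical dilator lying along its own x, 180 long, 10 thick; origin on the worktop under its middle. Leave in place.
There are look-alikes about, which are no part of the job. What is shaped like the post but green is not meant.

How it is judged:
On the way, in this order (a step that is already met when the one before it is completed fails the run):
1. the domed handle is pressed down to its catch (value of joint press above 0.0085 m), for 0.2 s.
2. the handle is turned clockwise and has sprung part-way up into its locked notch (value of joint turn above 0.85 rad and value of joint press between 0.003 and 0.007 m), for 0.2 s.
3. the collar's arm stands over the rib (value of joint collar between 1.29 and 1.51 rad), for 0.2 s.
At the end, for the whole second after the job is handed in: The handle is held in its locked notch (turned more than 0.85 rad, 3 to 7 mm down), the collar's arm is over the rib within 0.11 rad (about 10 mm at the peg), and the other things are where they were within 25 mm (all of step 2 and all of step 3); the robot touches nothing.
It fails at once if another thing on the counter is shifted by more than 25 mm or tipped (distance of any of canister, gallipot, spare_a, spare_b, sound, dilator from where it was at the start of the episode above 0.025 m or angle between any of canister, gallipot, spare_a, spare_b's own z axis and vertical above 0.3 rad).
It also fails if it takes over 51 s, if anything falls off the work surface, if the arm or the gripper's body presses on something with over 40 N, if the wrist force passes 120 N, or if a joint passes its speed limit or range.

ROBOT

A 6-joint arm with a two-finger parallel gripper is mounted at the origin on the work surface. World frame = base frame: x ahead of the robot, y to its left, z up, the work surface at z = 0. Lengths are in m, angles in rad, forces in N, time in s.
With the tool pointing down it reaches from about 0.35 to 0.975 m from the base axis. Payload 4.9 kg.
Tool frame: the origin (TCP) lies on the centre line of the jaws, within the pads' length; the fingertips stand 19 mm ahead of it and the grasp point (between the pads) is the TCP; z points along the fingers, y is the line along which they close (so a half turn about z gives the same grasp; the last joint's range is limited). The gripper opens to 85 mm and grips with 20 to 120 N. Pads are 22 mm wide; open, the fingers measure 114 mm over their backs; the gripper's body (76 mm by 85 mm) begins 54 mm behind the grasp point. The pads swing forward as they close: fully open they stand 13 mm farther back than shut.
Start: joints at [-1.398, 0.053, 1.613, -0, 1.476, -0.119], TCP at [0.18, -0.599, 0.25] pointing down, gripper open.
Joint ranges: [-3.01, 3.01], [-1.01, 2.22], [0.06, 2.58], [-1.02, 4.17], [0.09, 2.62], [-3.14, 3.14]. Speed limits (rad/s): [2.57, 2.57, 3.14, 3.14, 3.14, 3.14].

INTERFACE

Orientations are given as a unit quaternion [w, x, y, z].
In Python, from plant import state, grab_frame, ticket, spotter gives the robot as it stands.
- The arm moves only by the tool apply_moves, never from a script. Its argument "series" is a list of rows, each an object of numbers: "jaw": the closure, from 0 (fully open) to 1 (shut); "dx", "dy", "dz": the shift along the tool's x, y, z in mm; "turn": the turn about the tool's z in rad. A call has 1 to 5 rows; each row is the pose to reach, as a shift and turn from the pose commanded when the call began, along the tool's axes at that moment; what a row does not reach only later rows make up. A row lasts 1/12 s, in which the tool goes at most 41.7 mm and 7.16 degrees, less where a joint would pass 70% of its speed; a pose out of reach is approached as far as the arm can. A call with a gripper value outside its range is refused whole. The fingers move at their own pace and stop on an object; the grip force is fixed at half the most. Time passes only in rows, so rows that repeat a pose let the fingers close. It gives the time, the measured TCP pose, the force, the opening and the grip force at its end, in the units of the state.
- state(): the state, without advancing time (a new reading comes with each control period).
- grab_frame(name): name is "scene" or "top" or "wrist"; returns a dict with "pixels" (400x640x3 uint8, red, green, blue), "mtx" (3x3 intrinsics, pixels), "camera_from_world" (4x4, takes a point from world to camera coordinates). Camera axes: x right, y down, z forward; pixel columns grow to the right and rows downward; lengths in m; the calibration is good to about 2 mm. A picture is of the moment at which its call begins. There is no depth.
- ticket.job_done(): hands the job in; it is judged then, once.
Trained networks look in a picture, given as the dict that the camera call returned (one of the last four; its "shot" number tells which), for a name from the list of things; names that differ only in an ending like _2 or _b are one class to them, and where a whole thing is asked for, a point or a joint stands for the part that bears it (a point fixed in the world has none). Each returns a list of dicts, best first, with "conf" (0 to 1); they miss things now and then, are a little off and sometimes report something else, mostly with a low value. They report only what shows in the picture. A call takes as long as a camera call. They do not tell look-alikes from the thing itself.
- spotter.outline_of(picture, target): "region" (400x640 bool, what is visible of it) and "extent" ([left, top, right, bottom] in pixels, round what is visible of it).
The state is a dict: "time": time; "joint_pos": joint angles; "joint_vel": joint speeds; "joint_efforts": joint torques, N m; "tool_pos": TCP position; "tool_rot": TCP orientation; "contact_force": force on the tool from outside, world axes, zero at the start; "ft_torque": the same for the moment, N m; "gripper_width": opening from 0.0 (shut) to 1.0 (fully open); "grasp_force": force on a finger pad.
Only numpy, scipy, OpenCV 4.12 (cv2) and the standard library are available. Lean on these libraries where they do the work, as an engineer would, in place of code of your own. Each camera call takes 0.05 s, during which the arm holds its last target. There are 200 camera calls.

## Working session

There is one attempt and no reset: what is moved stays moved. The work goes in short steps, Python scripts to look and compute and a tool call to move; the robot and the scene stay as the last step left them, time stands still between calls to the robot, and variables do not carry over. Pictures are saved under pics/ and viewed, at most 10 in all, crops included, and the job is handed in when it is done.

Besides the shell and the picture viewer there is one more tool, called as name([rows], argument=value, ...), one row to a line, values as JSON. apply_moves: Moves the arm, as the interface text tells. Its arguments: {"type":"object","properties":{"series":{"type":"array","items":{"type":"object","properties":{"jaw":{"type":"number"},"dx":{"type":"number"},"dy":{"type":"number"},"dz":{"type":"number"},"turn":{"type":"number"}}}}},"required":["series"]}

```bash
mkdir -p pics; cat > h.py <<'E'
import numpy as np, cv2
from plant import state, grab_frame, ticket, spotter
def save(f,n,crop=None,s=1):
    im=f["pixels"][:,:,::-1]
    if crop: im=im[crop[1]:crop[3],crop[0]:crop[2]]
    cv2.imwrite("pics/"+n,cv2.resize(im,None,fx=s,fy=s,interpolation=cv2.INTER_CUBIC))
def proj(f,p):
    p=np.atleast_2d(p); c=(f["camera_from_world"]@np.c_[p,np.ones(len(p))].T)[:3]
    q=f["mtx"]@c; return (q[:2]/q[2]).T
def atz(f,uv,z):
    T=f["camera_from_world"]; R=T[:3,:3]; o=-R.T@T[:3,3]
    d=R.T@np.linalg.inv(f["mtx"])@np.array([uv[0],uv[1],1.]); return o+d*(z-o[2])/d[2]
def tri(obs):
    A=[]
    for f,uv in obs:
        P=f["mtx"]@f["camera_from_world"][:3]
        A+=[uv[0]*P[2]-P[0],uv[1]*P[2]-P[1]]
    x=np.linalg.svd(np.array(A))[2][-1]; return x[:3]/x[3]
E
python3 - <<'E'
from h import *
np.set_printoptions(precision=3,suppress=True)
print({k:np.round(v,3) for k,v in state().items()})
for n in("scene","top"):
    f=grab_frame(n); save(f,n+"1.png",s=1.25)
    T=f["camera_from_world"]; print(n,-T[:3,:3].T@T[:3,3],T[2,:3])
    for t in("post","dome_top","lug","collar_peg","canister","gallipot","spare_a","sound","dilator"):
        for d in spotter.outline_of(f,t)[:4]:
            if d["conf"]>.2: print(t,round(d["conf"],2),np.round(d["extent"]), d["region"].sum())
E
```

```text
{'time': np.float64(0.0), 'joint_pos': array([-1.398,  0.053,  1.614, -0.   ,  1.476, -0.119]), 'joint_vel': array([ 0.001, -0.   ,  0.001,  0.002, -0.001,  0.001]), 'joint_efforts': array([ -0.001, -39.369, -37.018,  -0.   ,   0.007,  -0.   ]), 'tool_pos': array([ 0.18 , -0.598,  0.249]), 'tool_rot': array([-0.001,  0.989,  0.145, -0.   ]), 'contact_force': array([ 0.221, -0.994,  0.276]), 'ft_torque': array([-0.008,  0.009, -0.006]), 'grasp_force': np.float64(0.0), 'gripper_width': np.float64(0.998)}
scene [0.962 0.512 1.114] [-0.341 -0.416 -0.843]
post 0.96 [309. 184. 393. 276.] 4945
post 0.62 [255.  93. 328. 168.] 3507
dome_top 0.9 [344. 204. 375. 236.] 590
dome_top 0.87 [281. 102. 312. 124.] 453
dome_top 0.34 [281. 173. 348. 198.] 350
lug 0.9 [340. 203. 377. 234.] 572
lug 0.8 [281.  98. 308. 124.] 405
collar_peg 0.9 [264.  98. 308. 136.] 297
collar_peg 0.77 [340. 184. 366. 241.] 254
canister 0.57 [284. 174. 347. 195.] 301
canister 0.55 [340. 186. 364. 239.] 314
gallipot 0.67 [313. 275. 343. 305.] 685
spare_a 0.6 [377. 162. 410. 193.] 567
spare_a 0.45 [313. 274. 339. 305.] 664
sound 0.96 [306. 307. 425. 333.] 447
dilator 0.66 [285. 174. 348. 196.] 238
dilator 0.48 [343. 204. 377. 237.] 587
top [0.406 0.033 1.059] [ 0.166 -0.021 -0.986]
post 0.97 [388. 212. 482. 293.] 4800
post 0.61 [255. 179. 331. 260.] 4696
dome_top 0.97 [267. 203. 306. 225.] 533
dome_top 0.67 [412. 241. 454. 260.] 534
lug 0.88 [268. 203. 304. 225.] 454
lug 0.77 [413. 238. 453. 265.] 587
lug 0.47 [288. 224. 326. 232.] 45
collar_peg 0.72 [422. 234. 481. 262.] 224
collar_peg 0.65 [287. 219. 327. 234.] 163
canister 0.72 [308. 136. 352. 184.] 1565
gallipot 0.95 [256. 149. 276. 171.] 485
spare_a 0.92 [307. 270. 333. 308.] 516
spare_a 0.58 [227. 241. 258. 282.] 541
sound 0.75 [198. 131. 252. 217.] 380
dilator 0.81 [349. 197. 376. 262.] 307
```

View pics/scene1.png

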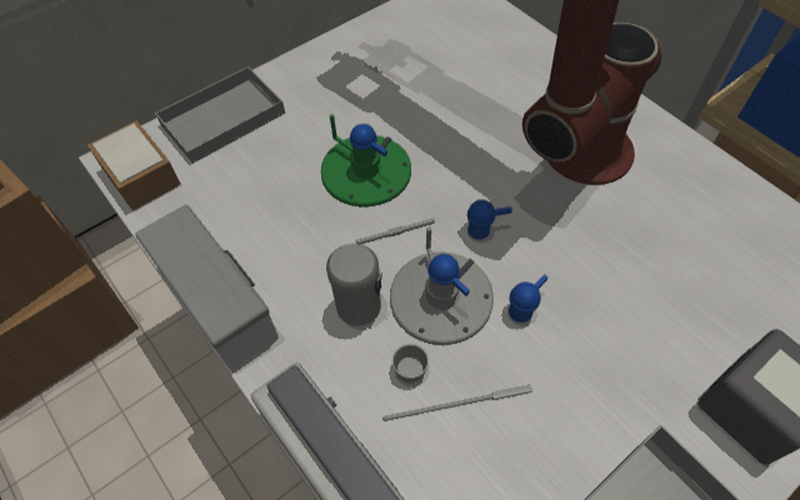

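View pics/top1.png

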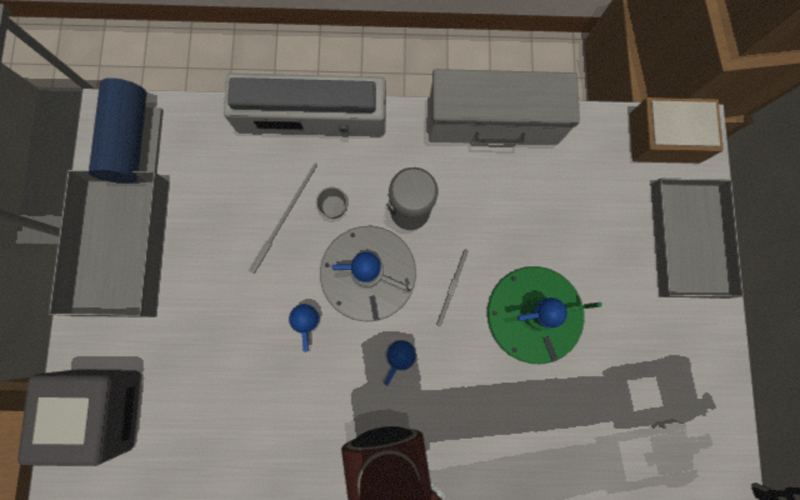

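Two candidates: the steel post at top (294,218) / scene (353,235), and the green post at top (428,250) / scene (293,136). The steel one fits because green is excluded. I'll confirm it in a crop.

```bash
python3 - <<'E'
from h import *
np.set_printoptions(precision=4,suppress=True)
a=grab_frame("top"); b=grab_frame("scene")
A=cv2.resize(a["pixels"][175:265,250:340],(540,540)[:2] and (400,400),interpolation=cv2.INTER_CUBIC)
B=cv2.resize(b["pixels"][180:280,305:405],(400,400),interpolation=cv2.INTER_CUBIC)
cv2.imwrite("pics/crop.png",np.hstack([A,B])[:,:,::-1])
def blue(f,box):
    im=f["pixels"].astype(int); m=(im[...,2]>im[...,0]*1.6+15)&(im[...,2]>im[...,1]*1.4)
    k=np.zeros(m.shape,bool); k[box[1]:box[3],box[0]:box[2]]=1; return m&k
for f,box in((a,(250,190,322,245)),(b,(330,190,400,250))):
    m=blue(f,box).astype(np.uint8)
    d=cv2.distanceTransform(m,cv2.DIST_L2,5); y,x=np.unravel_index(d.argmax(),d.shape); ys,xs=np.nonzero(m)
    r=np.hypot(xs-x,ys-y); i=np.argsort(r)[-4:]
    print("dome",x,y,d.max(),"tip",xs[i].mean(),ys[i].mean(),r[i].mean(), len(xs))
# base disc at z=.012: post region hull -> fit centre
for f,n in((a,"top"),(b,"scene")):
    ds=spotter.outline_of(f,"post")
    for d in ds[:2]:
        e=d["extent"]; u=[(e[0]+e[2])/2,(e[1]+e[3])/2]; rgb=f["pixels"][d["region"]].mean(0); print(n,rgb,e,atz(f,u,.012))
E
```

```text
dome 292 213 11.199999 tip 266.25 213.5 25.779579933249913 479
dome 355 215 11.7876 tip 384.5 190.0 38.675223019853306 554
top [43.0753 90.3183 58.7798] [389.0, 211.9, 481.9, 293.5] [ 0.4421 -0.3005  0.012 ]
top [95.8401 94.3906 89.805 ] [309.8, 133.4, 349.7, 184.7] [ 0.6959 -0.0139  0.012 ]
scene [37.7785 83.6725 53.7633] [258.8, 95.4, 330.0, 164.6] [ 0.4363 -0.2902  0.012 ]
scene [101.2445 104.2075 106.1141] [312.7, 184.2, 391.8, 277.2] [0.525  0.0697 0.012 ]
```

View pics/crop.png

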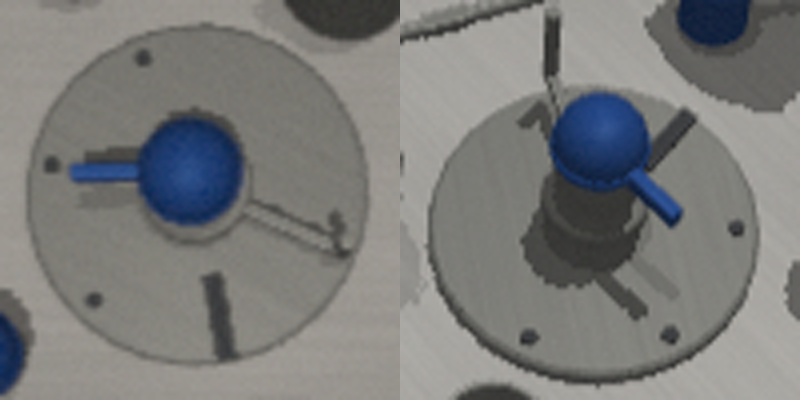

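The crop confirms the steel post with a blue handle. In the top half the dome is at (190,172), the lug tip (72,172), the peg top (336,213) and the rib (212,275)-(227,357). In the scene half the lug tip is at (676,214), the peg top (552,10) and the rib's outer end (688,116).

```bash
python3 - <<'E'
from h import *
np.set_printoptions(precision=4,suppress=True)
a=grab_frame("top"); b=grab_frame("scene")
ta=lambda x,y:(250+x*.225-.4,175+y*.225-.4); sb=lambda x,y:(305+x/4-.4,180+y/4-.4)
S=lambda x,y: sb(x-400,y)
c=atz(a,ta(199,195),.012); print("base top",c,"scene",atz(b,S(594,233),.010))
dome=tri([(a,ta(190,171)),(b,S(600,140))]); print("dome c",dome)
print("lug",tri([(a,ta(72,172)),(b,S(676,214))]),atz(a,ta(72,172),.112))
print("peg",tri([(a,ta(336,213)),(b,S(552,10))]),atz(a,ta(336,213),.115),atz(b,S(552,10),.115))
print("rib",atz(a,ta(226,356),.018),atz(b,S(688,114),.018), atz(a,ta(212,277),.018),atz(b,S(650,160),.018))
for n,f,ts in(("top",a,("canister","gallipot","spare_a","dilator")),("scene",b,("canister","spare_a"))):
    for t in ts:
        for d in spotter.outline_of(f,t)[:2]:
            e=d["extent"]; print(n,t,round(d["conf"],2),e,atz(f,((e[0]+e[2])/2,(e[1]+e[3])/2),dict(canister=.085,gallipot=.022,spare_a=.05,dilator=.005)[t]))
# canister top circle centre in top view ~ (331,153); spare domes
print("can top",atz(a,(331,152),.17),"sA",atz(a,(321,284),.063),"sB",atz(a,(243,255),.063),"lugtips",atz(a,(310,306),.065),atz(a,(245,280),.065))
E
```

```text
base top [0.5283 0.0801 0.012 ] scene [0.5361 0.0859 0.01  ]
dome c [0.5307 0.0801 0.1101]
lug [0.5292 0.1452 0.1092] [0.5281 0.1457 0.112 ]
peg [0.5045 0.002  0.1341] [0.5075 0.0002 0.115 ] [ 0.4951 -0.0073  0.115 ]
rib [0.4314 0.0614 0.018 ] [0.4346 0.0613 0.018 ] [0.4782 0.0709 0.018 ] [0.4767 0.0716 0.018 ]
top canister 0.95 [307.9, 136.2, 349.3, 187.0] [ 0.6688 -0.0077  0.085 ]
top gallipot 0.98 [254.9, 148.4, 279.0, 173.5] [0.6843 0.1587 0.022 ]
top spare_a 0.67 [306.0, 272.6, 330.0, 308.6] [0.3413 0.0142 0.05  ]
top spare_a 0.58 [225.6, 243.3, 257.2, 282.8] [0.4074 0.2103 0.05  ]
top dilator 0.64 [351.3, 198.2, 373.4, 260.9] [ 0.5019 -0.1048  0.005 ]
top dilator 0.29 [308.5, 136.6, 352.1, 185.9] [ 0.6915 -0.0158  0.005 ]
scene canister 0.62 [374.5, 161.8, 413.3, 192.3] [0.3703 0.0479 0.085 ]
scene canister 0.61 [258.4, 193.3, 307.5, 261.8] [ 0.6759 -0.0122  0.085 ]
scene spare_a 0.73 [373.7, 161.3, 410.4, 193.8] [0.355  0.0302 0.05  ]
scene spare_a 0.63 [407.8, 219.4, 439.1, 259.4] [0.4223 0.2128 0.05  ]
can top [ 0.6694 -0.0097  0.17  ] sA [0.3584 0.0071 0.063 ] sB [0.4275 0.205  0.063 ] lugtips [0.3049 0.0337 0.065 ] [0.3658 0.1968 0.065 ]
```

apply_moves([
  {"dx": 139, "dy": -144, "dz": 0, "turn": 0.29, "jaw": 1},
  {"dx": 139, "dy": -144, "dz": 0, "turn": 0.29, "jaw": 1},
  {"dx": 139, "dy": -144, "dz": 0, "turn": 0.29, "jaw": 1},
  {"dx": 139, "dy": -144, "dz": 0, "turn": 0.29, "jaw": 1},
  {"dx": 139, "dy": -144, "dz": 0, "turn": 0.29, "jaw": 1},
])

```text
time: 2.02
tool_pos: [0.2723, -0.4183, 0.2502]
tool_rot: [-0.0, 1.0, 0.001, 0.0]
contact_force: [0.5, -0.7, -0.1]
gripper_width: 0.297
grasp_force: 0.0
```

apply_moves([
  {"dx": 94, "dy": -182, "jaw": 1},
  {"dx": 94, "dy": -182, "jaw": 1},
  {"dx": 94, "dy": -182, "jaw": 1},
  {"dx": 94, "dy": -182, "jaw": 1},
  {"dx": 94, "dy": -182, "jaw": 1},
])

```text
invalid input at $.series[0]: expected keys jaw, dx, dy, dz, turn
```

apply_moves([
  {"dx": 94, "dy": -182, "jaw": 1},
  {"dx": 94, "dy": -182, "jaw": 1},
  {"dx": 94, "dy": -182, "jaw": 1},
  {"dx": 94, "dy": -182, "jaw": 1},
  {"dx": 94, "dy": -182, "jaw": 1},
])

```text
invalid input at $.series[0]: expected keys jaw, dx, dy, dz, turn
```

apply_moves([
  {"dx": 94, "dy": -182, "dz": 0, "turn": 0, "jaw": 1},
  {"dx": 94, "dy": -182, "dz": 0, "turn": 0, "jaw": 1},
  {"dx": 94, "dy": -182, "dz": 0, "turn": 0, "jaw": 1},
  {"dx": 94, "dy": -182, "dz": 0, "turn": 0, "jaw": 1},
  {"dx": 94, "dy": -182, "dz": 0, "turn": 0, "jaw": 1},
])

```text
time: 2.43
tool_pos: [0.3657, -0.2364, 0.2506]
tool_rot: [0.0, 1.0, 0.001, 0.001]
contact_force: [0.2, 0.2, 0.8]
gripper_width: -0.001
grasp_force: 0.0
```

apply_moves([
  {"dx": 94, "dy": -182, "dz": 0, "turn": 0, "jaw": 1},
  {"dx": 94, "dy": -182, "dz": 0, "turn": 0, "jaw": 1},
  {"dx": 94, "dy": -182, "dz": 0, "turn": 0, "jaw": 1},
  {"dx": 94, "dy": -182, "dz": 0, "turn": 0, "jaw": 1},
  {"dx": 94, "dy": -182, "dz": 0, "turn": 0, "jaw": 1},
])

```text
time: 2.85
tool_pos: [0.4595, -0.054, 0.2507]
tool_rot: [0.0, 1.0, 0.001, 0.001]
contact_force: [-0.0, -0.7, 0.0]
gripper_width: 0.002
grasp_force: 0.0
```

```bash
python3 - <<'E'
from h import *
np.set_printoptions(precision=4,suppress=True)
f=grab_frame("wrist"); save(f,"w1.png",s=1.25); print(state()["tool_pos"])
T=f["camera_from_world"]; print(-T[:3,:3].T@T[:3,3],T[2,:3])
print("pred dome,lug,peg,rib",proj(f,[[.53,.08,.14],[.529,.1455,.114],[.505,0,.115],[.433,.0613,.018]]))
E
```

```text
[ 0.4613 -0.0489  0.2507]
[ 0.5375 -0.0544  0.3752] [-0.3054 -0.0022 -0.9522]
pred dome,lug,peg,rib [[132.6015 103.8249]
 [ 70.1698 103.8833]
 [251.1106 134.3376]
 [220.1157 184.5419]]
```

View pics/w1.png

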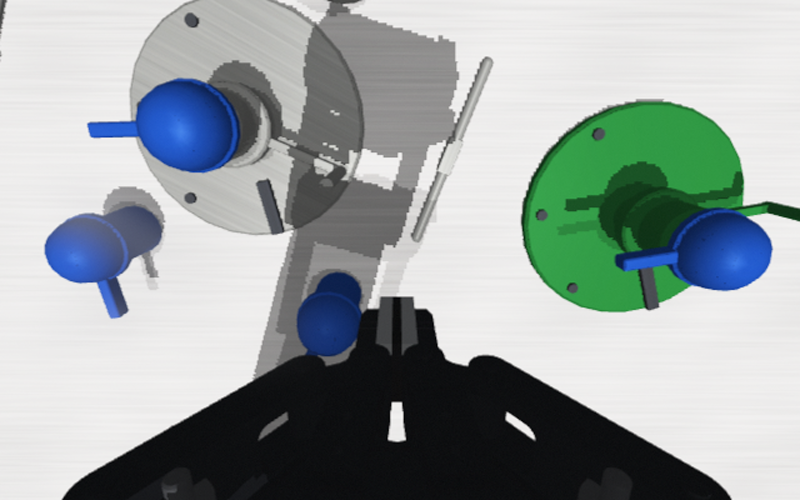

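The wrist view shows the lug tip at (72,103), the peg top near (254,132) and the rib's outer end at (218,186). All match the predictions within 3 px.

apply_moves([
  {"dx": 69, "dy": -129, "dz": 0, "turn": 0, "jaw": 1},
  {"dx": 69, "dy": -129, "dz": 0, "turn": 0, "jaw": 1},
  {"dx": 69, "dy": -129, "dz": 0, "turn": 0, "jaw": 1},
  {"dx": 69, "dy": -129, "dz": 0, "turn": 0, "jaw": 1},
  {"dx": 69, "dy": -129, "dz": 35, "turn": 0, "jaw": 1},
])

```text
time: 3.32
tool_pos: [0.5333, 0.0764, 0.223]
tool_rot: [-0.001, 1.0, 0.003, 0.008]
contact_force: [1.4, -1.5, 1.4]
gripper_width: 0.002
grasp_force: 0.0
```

apply_moves([
  {"dx": 0, "dy": 0, "dz": 25, "turn": 0, "jaw": 1},
  {"dx": 0, "dy": 0, "dz": 42, "turn": 0, "jaw": 1},
  {"dx": 0, "dy": 0, "dz": 47, "turn": 0, "jaw": 1},
  {"dx": 0, "dy": 0, "dz": 47, "turn": 0, "jaw": 1},
  {"dx": 0, "dy": 0, "dz": 47, "turn": 0, "jaw": 1},
])

```text
time: 3.73
tool_pos: [0.5281, 0.0726, 0.1692]
tool_rot: [-0.0, 1.0, 0.001, 0.001]
contact_force: [0.2, 0.8, 0.2]
gripper_width: -0.003
grasp_force: 0.0
```

apply_moves([
  {"dx": 2, "dy": -7, "dz": 0, "turn": 0, "jaw": 1},
  {"dx": 2, "dy": -7, "dz": 8, "turn": 0, "jaw": 1},
  {"dx": 2, "dy": -7, "dz": 13, "turn": 0, "jaw": 1},
  {"dx": 2, "dy": -7, "dz": 17, "turn": 0, "jaw": 1},
  {"dx": 2, "dy": -7, "dz": 17, "turn": 0, "jaw": 1},
])

```text
time: 4.15
tool_pos: [0.531, 0.0801, 0.1527]
tool_rot: [-0.0, 1.0, 0.001, 0.002]
contact_force: [1.4, 0.5, 3.4]
gripper_width: -0.002
grasp_force: 2.2
```

apply_moves([
  {"dx": 0, "dy": 0, "dz": 3, "turn": 0, "jaw": 1},
  {"dx": 0, "dy": 0, "dz": 5, "turn": 0, "jaw": 1},
  {"dx": 0, "dy": 0, "dz": 6, "turn": 0, "jaw": 1},
  {"dx": 0, "dy": 0, "dz": 6, "turn": 0, "jaw": 1},
  {"dx": 0, "dy": 0, "dz": 6, "turn": 0, "jaw": 1},
])

```text
time: 4.57
tool_pos: [0.5311, 0.0801, 0.1474]
tool_rot: [-0.0, 1.0, 0.001, 0.002]
contact_force: [0.4, 1.3, 7.7]
gripper_width: -0.0
grasp_force: 3.8
```

apply_moves([
  {"dx": 0, "dy": 0, "dz": 1, "turn": 0, "jaw": 1},
  {"dx": 0, "dy": 0, "dz": 2, "turn": 0, "jaw": 1},
  {"dx": 0, "dy": 0, "dz": 2, "turn": 0, "jaw": 1},
  {"dx": 0, "dy": 0, "dz": 2, "turn": 0, "jaw": 1},
])

```text
time: 4.9
tool_pos: [0.5312, 0.0801, 0.1462]
tool_rot: [-0.0, 1.0, 0.001, 0.002]
contact_force: [-1.1, 2.1, 10.2]
gripper_width: 0.004
grasp_force: 5.3
```

apply_moves([
  {"dx": 0, "dy": 0, "dz": -25, "turn": 0, "jaw": 1},
  {"dx": 0, "dy": 0, "dz": -40, "turn": 0, "jaw": 1},
  {"dx": -40, "dy": -30, "dz": -40, "turn": 0, "jaw": 1},
  {"dx": -41, "dy": -58, "dz": -40, "turn": 0, "jaw": 1},
  {"dx": -41, "dy": -58, "dz": -40, "turn": 0, "jaw": 1},
])

```text
time: 5.32
tool_pos: [0.4864, 0.141, 0.1829]
tool_rot: [-0.001, 1.0, 0.003, -0.001]
contact_force: [-0.5, 0.0, 0.4]
gripper_width: -0.001
grasp_force: 0.0
```

```bash
python3 - <<'E'
from h import *
np.set_printoptions(precision=4,suppress=True)
a=grab_frame("scene"); save(a,"s2.png",(300,170,420,290),5); s=state(); print(s["tool_pos"],s["contact_force"],s["joint_pos"])
for h in(.114,.103): print(proj(a,[[.529,.1455,h],[.53,.08,h+.026]]))
# arc table: tool axes at start = world x,-y ; per-row deltas from start, for calls of 5 rows
ax=np.array([.531,.0803])
def pos(th): 
    u=np.array([np.cos(th),np.sin(th)]); return ax+.056*u+.016*np.array([-u[1],u[0]])
t0=np.radians(90.9)
for k in range(0,12):
    print(k/10,pos(t0-k/10))
E
```

```text
[0.4873 0.1394 0.183 ] [-0.1344  0.0425 -0.0439] [ 0.1315 -0.1831  1.952   0.0001  1.3731  1.6969]
[[374.1543 232.1712]
 [355.6433 207.7426]]
[[373.7972 234.4852]
 [355.4361 210.2423]]
0.0 [0.5141 0.136 ]
0.1 [0.5198 0.1374]
0.2 [0.5255 0.1383]
0.3 [0.5313 0.1385]
0.4 [0.5372 0.1382]
0.5 [0.5429 0.1373]
0.6 [0.5485 0.1358]
0.7 [0.554  0.1338]
0.8 [0.5592 0.1312]
0.9 [0.5642 0.1282]
1.0 [0.5688 0.1246]
1.1 [0.573  0.1206]
```

View pics/s2.png

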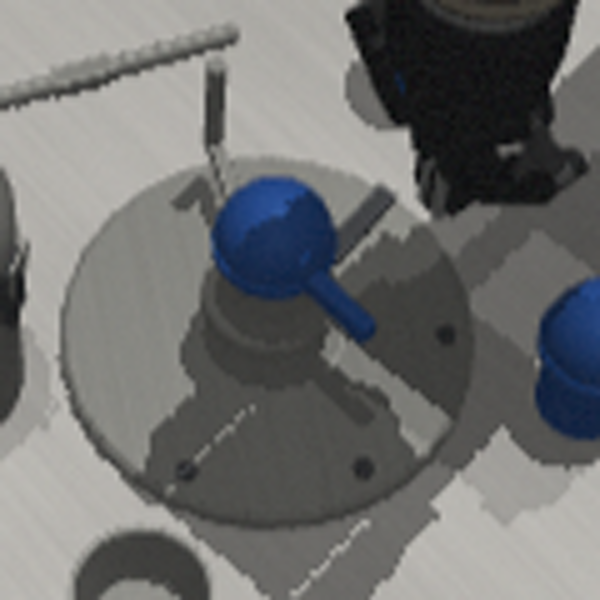

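The lug tip moved from scene (373.6,233) to (373.6,236.6), about 3 px lower, so the handle is latched. Next I go down behind the lug.

apply_moves([
  {"dx": 6, "dy": 3, "dz": 35, "turn": 0, "jaw": 1},
  {"dx": 12, "dy": 3, "dz": 65, "turn": 0, "jaw": 1},
  {"dx": 12, "dy": 3, "dz": 72, "turn": 0, "jaw": 1},
  {"dx": 17, "dy": 3, "dz": 72, "turn": 0, "jaw": 1},
  {"dx": 21, "dy": 3, "dz": 72, "turn": 0, "jaw": 1},
])

```text
time: 5.78
tool_pos: [0.51, 0.1343, 0.1115]
tool_rot: [0.0, 1.0, 0.001, -0.0]
contact_force: [-0.4, -1.1, 1.1]
gripper_width: 0.002
grasp_force: 0.0
```

apply_moves([
  {"dx": 5, "dy": 0, "dz": 0, "turn": 0.0, "jaw": 1},
  {"dx": 11, "dy": -1, "dz": 0, "turn": 0.1, "jaw": 1},
  {"dx": 17, "dy": -2, "dz": 0, "turn": 0.2, "jaw": 1},
  {"dx": 23, "dy": -2, "dz": 0, "turn": 0.3, "jaw": 1},
  {"dx": 23, "dy": -2, "dz": 0, "turn": 0.3, "jaw": 1},
])

```text
time: 6.2
tool_pos: [0.5347, 0.1368, 0.1135]
tool_rot: [-0.0, 0.989, -0.149, 0.002]
contact_force: [0.2, 1.0, -0.3]
gripper_width: -0.003
grasp_force: 0.0
```

apply_moves([
  {"dx": 8, "dy": -3, "dz": 1, "turn": 0.2, "jaw": 1},
  {"dx": 14, "dy": -3, "dz": 1, "turn": 0.3, "jaw": 1},
  {"dx": 20, "dy": -3, "dz": 1, "turn": 0.4, "jaw": 1},
  {"dx": 25, "dy": -2, "dz": 1, "turn": 0.5, "jaw": 1},
  {"dx": 25, "dy": -2, "dz": 1, "turn": 0.5, "jaw": 1},
])

```text
time: 6.62
tool_pos: [0.5589, 0.1312, 0.1123]
tool_rot: [-0.001, 0.921, -0.389, 0.002]
contact_force: [0.6, 0.6, 1.2]
gripper_width: 0.002
grasp_force: 0.0
```

```bash
python3 - <<'E'
from h import *
np.set_printoptions(precision=4,suppress=True)
a=grab_frame("scene"); save(a,"s3.png",(300,170,420,290),5); s=state(); print(s["tool_pos"],s["tool_rot"],s["contact_force"],s["joint_pos"])
E
```

```text
[0.5583 0.1313 0.112 ] [-0.0007  0.9222 -0.3867  0.0013] [ 0.4977  0.1267 -0.8293] [ 0.1012  0.0554  1.851  -0.0001  1.2322  2.4662]
```

View pics/s3.png

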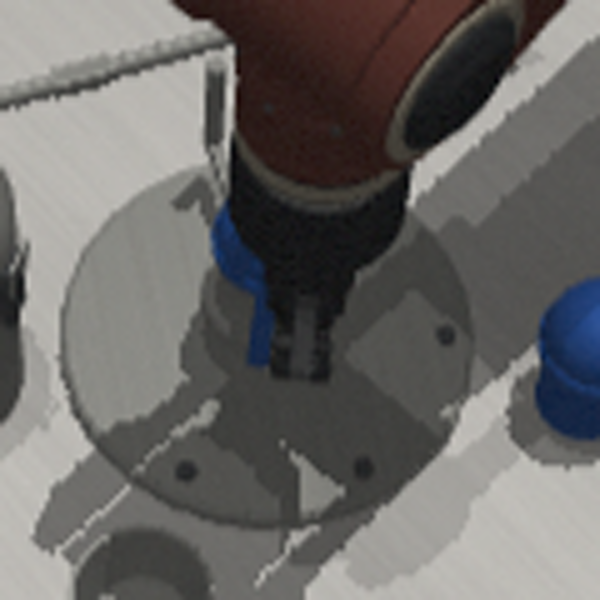

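The lug has turned to about 0.8 rad; its tip is at crop (258,360) with the fingers behind it. I keep pushing to about 1.03.

apply_moves([
  {"dx": 6, "dy": -2, "dz": 0, "turn": 0.1, "jaw": 1},
  {"dx": 12, "dy": -3, "dz": 0, "turn": 0.2, "jaw": 1},
  {"dx": 15, "dy": -3, "dz": 0, "turn": 0.25, "jaw": 1},
  {"dx": 15, "dy": -3, "dz": 0, "turn": 0.25, "jaw": 1},
  {"dx": 15, "dy": -3, "dz": 0, "turn": 0.25, "jaw": 1},
])

```text
time: 7.08
tool_pos: [0.5698, 0.1227, 0.111]
tool_rot: [-0.0, 0.867, -0.499, 0.0]
contact_force: [-0.2, -0.2, 0.6]
gripper_width: 0.003
grasp_force: 0.0
```

apply_moves([
  {"dx": -20, "dy": -5, "dz": 0, "turn": 0, "jaw": 1},
  {"dx": -20, "dy": -5, "dz": -40, "turn": -0.1, "jaw": 1},
  {"dx": -20, "dy": -5, "dz": -80, "turn": -0.2, "jaw": 1},
  {"dx": -50, "dy": -30, "dz": -90, "turn": -0.3, "jaw": 1},
  {"dx": -80, "dy": -40, "dz": -90, "turn": -0.4, "jaw": 1},
])

```text
time: 7.5
tool_pos: [0.5682, 0.2131, 0.2072]
tool_rot: [-0.003, 0.949, -0.316, 0.005]
contact_force: [-0.2, -0.3, -0.0]
gripper_width: -0.004
grasp_force: 0.0
```

```bash
python3 - <<'E'
from h import *
np.set_printoptions(precision=4,suppress=True)
a=grab_frame("scene"); b=grab_frame("top"); s=state(); print(s["tool_pos"],s["tool_rot"])
A=cv2.resize(b["pixels"][175:265,250:340],(400,400),interpolation=cv2.INTER_CUBIC)
B=cv2.resize(a["pixels"][180:280,305:405],(400,400),interpolation=cv2.INTER_CUBIC)
cv2.imwrite("pics/c4.png",np.hstack([A,B])[:,:,::-1])
for t in(.85,.95,1.05):
  th=np.radians(90.9)-t
  for h in(.103,.109): print(t,h,(proj(a,[.53+.066*np.cos(th),.08+.066*np.sin(th),h])[0]-[305,180])*4+[400,0])
E
```

```text
[0.5641 0.2156 0.2024] [-0.0014  0.9493 -0.3142  0.001 ]
0.85 0.103 [586.1071 241.2352]
0.85 0.109 [586.4933 236.2724]
0.95 0.103 [574.8213 239.2513]
0.95 0.109 [575.1572 234.2827]
1.05 0.103 [563.8099 236.2907]
1.05 0.109 [564.0966 231.3135]
```

View pics/c4.png

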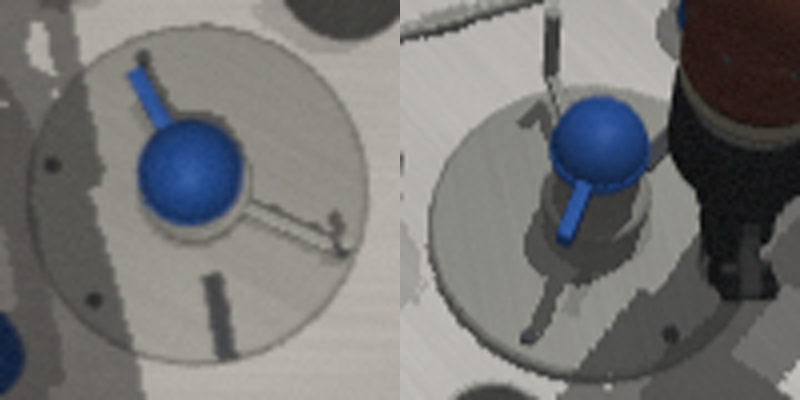

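The lug tip is at scene crop (566,234). The crown is at row 96, against 92 proud and 101 latched, so the handle is locked part-way at a turn of about 1.04. Next I refine the peg's position.

```bash
python3 - <<'E'
from h import *
np.set_printoptions(precision=4,suppress=True)
a=grab_frame("scene"); b=grab_frame("top")
for ang in(-105,-108,-111,-114):
  t=np.radians(ang)
  for h in(.115,.05):
    p=[.53+.095*np.cos(t),.08+.095*np.sin(t),h]
    print(ang,p,"top",(proj(b,p)[0]-[250,175])/.225,"scene",(proj(a,p)[0]-[305,180])*4+[400,0])
E
```

```text
-105 [np.float64(0.5054121907152606), np.float64(-0.011762953497461495), 0.115] top [356.0007 215.4074] scene [532.73    12.5363]
-105 [np.float64(0.5054121907152606), np.float64(-0.011762953497461495), 0.05] top [350.6812 227.0196] scene [531.2811  70.6057]
-108 [np.float64(0.50064338553438), np.float64(-0.010350369048039598), 0.115] top [353.3393 224.0399] scene [540.1885   9.9409]
-108 [np.float64(0.50064338553438), np.float64(-0.010350369048039598), 0.05] top [348.1843 235.1143] scene [538.4192  68.0748]
-111 [np.float64(0.4959550447931965), np.float64(-0.008690140517234171), 0.115] top [350.2227 232.5334] scene [547.7943   7.6747]
-111 [np.float64(0.4959550447931965), np.float64(-0.008690140517234171), 0.05] top [345.2612 243.0779] scene [545.6987  65.8648]
-114 [np.float64(0.491360018907799), np.float64(-0.006786818476047077), 0.115] top [346.6583 240.8639] scene [555.5288   5.7425]
-114 [np.float64(0.491360018907799), np.float64(-0.006786818476047077), 0.05] top [341.9192 250.8878] scene [553.1016  63.9804]
```

Peg at about -113 deg (collar about 0.41), world (0.493,-0.0075). I stage behind it over the top.

apply_moves([
  {"dx": 110, "dy": 213, "dz": 0, "turn": -0.1, "jaw": 1},
  {"dx": 110, "dy": 213, "dz": 0, "turn": -0.2, "jaw": 1},
  {"dx": 110, "dy": 213, "dz": 0, "turn": -0.24, "jaw": 1},
  {"dx": 110, "dy": 213, "dz": 0, "turn": -0.24, "jaw": 1},
  {"dx": 110, "dy": 213, "dz": 0, "turn": -0.24, "jaw": 1},
])

```text
time: 8.12
tool_pos: [0.5273, 0.0042, 0.1995]
tool_rot: [0.0, 0.979, -0.202, -0.001]
contact_force: [1.0, -0.7, -0.2]
gripper_width: 0.002
grasp_force: 0.0
```

apply_moves([
  {"dx": 10, "dy": 24, "dz": 0, "turn": 0, "jaw": 1},
  {"dx": 10, "dy": 24, "dz": 25, "turn": 0, "jaw": 1},
  {"dx": 10, "dy": 24, "dz": 60, "turn": 0, "jaw": 1},
  {"dx": 10, "dy": 24, "dz": 90, "turn": 0, "jaw": 1},
  {"dx": 10, "dy": 24, "dz": 97, "turn": 0, "jaw": 1},
])

```text
time: 8.53
tool_pos: [0.5237, -0.0199, 0.097]
tool_rot: [0.0, 0.979, -0.203, -0.005]
contact_force: [-1.3, 0.2, -0.6]
gripper_width: -0.0
grasp_force: 0.0
```

```bash
python3 - <<'E'
from h import *
np.set_printoptions(precision=4,suppress=True)
f=grab_frame("wrist"); save(f,"w5.png"); s=state(); p=s["tool_pos"]; q=s["tool_rot"]; yaw=2*np.arctan2(q[2],q[1]); print(p,yaw,s["contact_force"])
ax=np.array([.53,.08])
for th in(-108,-113,-118): 
    t=np.radians(th); print(th,proj(f,[*(ax+.095*np.array([np.cos(t),np.sin(t)])),.115])[0])
for th in range(-113,-175,-6):
    t=np.radians(th); u=np.array([np.cos(t),np.sin(t)]); w=ax+.095*u+.016*np.array([-u[1],u[0]])
    print(th,w,"want yaw",round(t+np.pi/2,2))
E
```

```text
[ 0.5243 -0.0196  0.0979] -0.40914567503171484 [ 0.1948 -0.6623 -1.5339]
-108 [316.0499 345.7852]
-113 [317.041  360.6968]
-118 [316.3811 375.0603]
-113 [ 0.5076 -0.0137] want yaw -0.4
-119 [ 0.4979 -0.0108] want yaw -0.51
-125 [ 0.4886 -0.007 ] want yaw -0.61
-131 [ 0.4797 -0.0022] want yaw -0.72
-137 [0.4714 0.0035] want yaw -0.82
-143 [0.4638 0.01  ] want yaw -0.93
-149 [0.4568 0.0174] want yaw -1.03
-155 [0.4507 0.0254] want yaw -1.13
-161 [0.4454 0.0339] want yaw -1.24
-167 [0.441 0.043] want yaw -1.34
-173 [0.4377 0.0525] want yaw -1.45
```

View pics/w5.png

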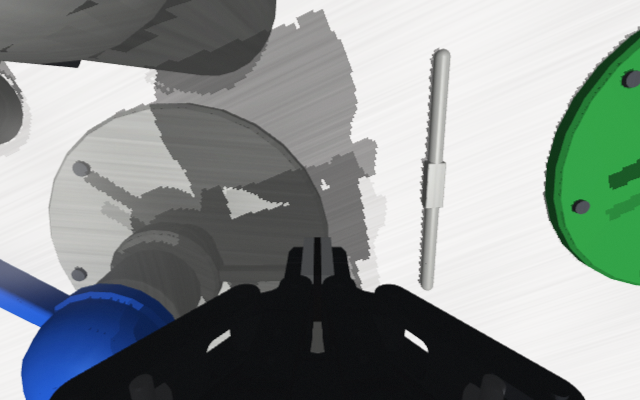

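The wrist view shows the peg hidden behind the shut fingers at (317,260), in line with the push. Lug and canister are clear, so I push along the arc.

apply_moves([
  {"dx": -16, "dy": 1, "dz": 0, "turn": 0, "jaw": 1},
  {"dx": -28, "dy": 2, "dz": 0, "turn": 0.1, "jaw": 1},
  {"dx": -38, "dy": 3, "dz": 0, "turn": 0.2, "jaw": 1},
  {"dx": -48, "dy": 2, "dz": 0, "turn": 0.31, "jaw": 1},
  {"dx": -48, "dy": 2, "dz": 0, "turn": 0.31, "jaw": 1},
])

```text
time: 9.0
tool_pos: [0.4834, -0.0019, 0.1049]
tool_rot: [-0.0, 0.936, -0.352, 0.001]
contact_force: [-1.0, -0.5, 0.5]
gripper_width: 0.001
grasp_force: 0.0
```

apply_moves([
  {"dx": -10, "dy": 1, "dz": 2, "turn": 0.1, "jaw": 1},
  {"dx": -20, "dy": 1, "dz": 2, "turn": 0.21, "jaw": 1},
  {"dx": -30, "dy": 0, "dz": 2, "turn": 0.31, "jaw": 1},
  {"dx": -40, "dy": -2, "dz": 2, "turn": 0.41, "jaw": 1},
  {"dx": -40, "dy": -2, "dz": 2, "turn": 0.41, "jaw": 1},
])

```text
time: 9.42
tool_pos: [0.4551, 0.0262, 0.1026]
tool_rot: [-0.0, 0.846, -0.534, 0.001]
contact_force: [0.5, -0.6, -0.5]
gripper_width: 0.003
grasp_force: 0.0
```

```bash
python3 - <<'E'
from h import *
np.set_printoptions(precision=4,suppress=True)
f=grab_frame("scene"); s=state(); p=s["tool_pos"]; q=s["tool_rot"]; yaw=2*np.arctan2(q[2],q[1]); print(p,yaw,s["contact_force"],s["joint_pos"][5])
b=grab_frame("top")
A=cv2.resize(b["pixels"][175:265,250:340],(400,400),interpolation=cv2.INTER_CUBIC)
B=cv2.resize(f["pixels"][180:280,305:405],(400,400),interpolation=cv2.INTER_CUBIC)
cv2.imwrite("pics/c6.png",np.hstack([A,B])[:,:,::-1])
for th in(-161,-166,-169):
    t=np.radians(th); u=np.array([np.cos(t),np.sin(t)]); w=np.array([.53,.08])+.095*u+.016*np.array([-u[1],u[0]])
    D=(w-p[:2])*1000; c,s_=np.cos(yaw),-np.sin(yaw); print(th,c*D[0]-s_*D[1],-s_*D[0]-c*D[1],"turn",yaw-(t+np.pi/2))
E
```

```text
[0.4555 0.0258 0.1025] -1.1230222452917256 [0.1597 0.158  0.4586] 2.5871141406931253
-161 -11.715837557382155 5.615527117519972 turn 0.11616152362424859
-166 -20.120032523086586 5.674865127664435 turn 0.20342798622396496
-169 -25.1537719383642 5.358568771883856 turn 0.2557878637837947
```

View pics/c6.png

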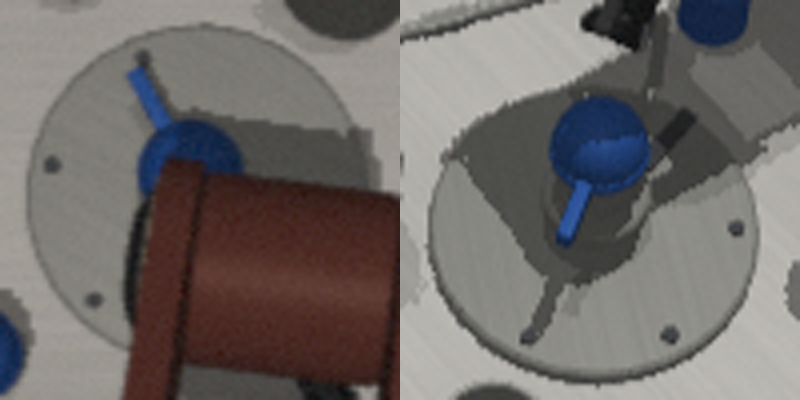

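The peg has moved to scene crop (657,20)-(655,90), just ahead of the fingers, so it is following. I finish the push.

apply_moves([
  {"dx": -7, "dy": 3, "dz": 0, "turn": 0.06, "jaw": 1},
  {"dx": -13, "dy": 5, "dz": 0, "turn": 0.12, "jaw": 1},
  {"dx": -19, "dy": 5, "dz": 0, "turn": 0.16, "jaw": 1},
  {"dx": -24, "dy": 5, "dz": 0, "turn": 0.2, "jaw": 1},
  {"dx": -24, "dy": 5, "dz": 0, "turn": 0.2, "jaw": 1},
])

```text
time: 9.93
tool_pos: [0.4407, 0.0453, 0.102]
tool_rot: [-0.0, 0.788, -0.615, 0.0]
contact_force: [0.3, -0.4, -0.1]
gripper_width: -0.001
grasp_force: 0.0
```

```bash
python3 - <<'E'
from h import *
np.set_printoptions(precision=4,suppress=True)
f=grab_frame("scene"); s=state(); p=s["tool_pos"]; q=s["tool_rot"]; yaw=2*np.arctan2(q[2],q[1]); print(p,yaw,s["contact_force"])
save(f,"s7.png",(340,165,420,225),8)
for th in(-155,-160,-165,-170,-175):
  t=np.radians(th); print(th,[(proj(f,[.53+.095*np.cos(t),.08+.095*np.sin(t),h])[0]-[340,165])*8 for h in(.115,.05)])
print("finger-implied", np.degrees(np.arctan2(*(p[:2]-[.53,.08])[::-1]))-np.degrees(np.arctan2(.016,.095)))
E
```

```text
[0.4406 0.0451 0.1019] -1.324650571165422 [ 0.0162  0.4289 -0.0656]
-155 [array([248.1817, 147.4517]), array([233.9457, 263.5356])]
-160 [array([272.707 , 157.9817]), array([257.3872, 273.8032])]
-165 [array([296.2124, 170.234 ]), array([279.8452, 285.7482])]
-170 [array([318.5312, 184.1353]), array([301.1596, 299.2982])]
-175 [array([339.5018, 199.6013]), array([321.1758, 314.3702])]
finger-implied -168.23333866824086
```

View pics/s7.png

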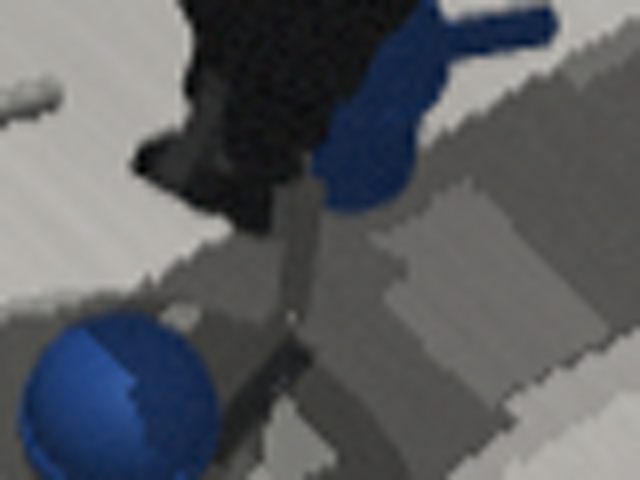

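The peg top is at crop (305,180) and its foot at (293,310), about -168 deg against -169.5 for the rib. That is well within tolerance, so I back off and lift clear.

apply_moves([
  {"dx": 15, "dy": 0, "dz": 0, "turn": 0, "jaw": 1},
  {"dx": 30, "dy": 0, "dz": 0, "turn": 0, "jaw": 1},
  {"dx": 30, "dy": 0, "dz": -40, "turn": 0, "jaw": 1},
  {"dx": 40, "dy": 0, "dz": -80, "turn": 0, "jaw": 1},
  {"dx": 80, "dy": 0, "dz": -100, "turn": 0, "jaw": 1},
])

```text
time: 10.4
tool_pos: [0.4602, -0.0286, 0.2049]
tool_rot: [-0.002, 0.79, -0.613, 0.002]
contact_force: [1.0, -0.6, 0.2]
gripper_width: 0.001
grasp_force: 0.0
```

apply_moves([
  {"dx": 40, "dy": 0, "dz": -10, "turn": 0, "jaw": 1},
  {"dx": 80, "dy": 0, "dz": -20, "turn": 0, "jaw": 1},
  {"dx": 120, "dy": 0, "dz": -20, "turn": 0, "jaw": 1},
  {"dx": 120, "dy": 0, "dz": -20, "turn": 0, "jaw": 1},
  {"dx": 120, "dy": 0, "dz": -20, "turn": 0, "jaw": 1},
])

```text
time: 10.82
tool_pos: [0.4877, -0.1486, 0.2202]
tool_rot: [-0.0, 0.787, -0.617, -0.0]
contact_force: [0.0, 0.5, -0.4]
gripper_width: -0.002
grasp_force: 0.0
```

```bash
python3 - <<'E'
from h import *
np.set_printoptions(precision=3,suppress=True)
s=state(); print(s["tool_pos"],s["contact_force"],s["time"])
ax=np.array([.53,.08])
for n in("scene","top"):
    f=grab_frame(n)
    for d in spotter.outline_of(f,"collar_peg")[:3]:
        e=d["extent"]; ys,xs=np.nonzero(d["region"]); print(n,round(d["conf"],2),e)
        if n=="scene":
            i=ys<ys.min()+2; p=atz(f,(xs[i].mean(),ys[i].mean()+1),.115); v=p[:2]-ax; print("  top pt",p,np.degrees(np.arctan2(v[1],v[0])),np.hypot(*v))
    for th in(-160,-169.5,-179):
        t=np.radians(th); print(th,proj(f,[[*(ax+.095*np.array([np.cos(t),np.sin(t)])),h] for h in(.115,.05)]).ravel())
    for t in("canister","gallipot","spare_a","dilator","sound"):
        print(n,t,[(round(d["conf"],2),np.round(d["extent"])) for d in spotter.outline_of(f,t)[:2]])
E
```

```text
[ 0.488 -0.149  0.22 ] [ 0.018  0.453 -0.423] 10.8167
scene 0.83 [265.2, 90.7, 306.3, 134.9]
  top pt [ 0.467 -0.375  0.115] -97.9230328346488 0.4593646079863316
scene 0.8 [339.1, 191.4, 379.8, 239.9]
  top pt [0.443 0.064 0.115] -169.84215346403087 0.08809723498076108
-160 [374.088 184.748 372.173 199.225]
-169.5 [379.545 187.834 377.386 202.234]
-179 [384.4   191.63  382.019 205.933]
scene canister [(0.7, array([260., 194., 309., 260.]))]
scene gallipot [(0.87, array([313., 274., 344., 305.]))]
scene spare_a [(0.89, array([376., 161., 411., 193.])), (0.73, array([405., 218., 435., 258.]))]
scene dilator [(0.71, array([284., 176., 348., 194.]))]
scene sound [(0.6, array([303., 306., 427., 338.]))]
top 0.68 [285.7, 216.7, 305.0, 254.3]
top 0.68 [421.2, 237.1, 483.1, 262.7]
-160 [305.223 249.854 305.606 250.806]
-169.5 [298.869 251.495 299.66  252.343]
-179 [292.331 252.06  293.542 252.873]
top canister [(0.63, array([308., 136., 352., 186.]))]
top gallipot [(0.78, array([254., 149., 276., 171.]))]
top spare_a [(0.85, array([307., 271., 328., 308.])), (0.69, array([228., 242., 253., 282.]))]
top dilator [(0.75, array([351., 200., 374., 259.])), (0.71, array([227., 243., 254., 280.]))]
top sound [(0.6, array([199., 133., 251., 220.]))]
```

Collar is at about -169 deg, over the rib. The other things are where they were, so I hand in.

```bash
python3 -c "
from plant import ticket
print(ticket.job_done())"
```

```text
the job is handed in; nothing more can be done
None
```

The job is handed in at about 11 s of the 51 s; no verdict came back. By the cameras, the handle is locked part-way up (turned about 1.04 rad), the collar arm is over the rib within about 2 degrees, and nothing else on the counter was seen to move.

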